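Shift the bead roller into third

TASK

The bead roller is stopped and its gear lever stands somewhere in the left-hand slot of the H-shaped gate (left, right and forward as the robot sees them; forward is towards the motor). With closed or open fingers, push the lever by its knob into third gear: along to neutral, across to the right, then forward until it is fully home in the far right-hand slot, and leave it standing there. Push gently without gripping the knob, keep the lever out of the near right-hand slot (fourth), and leave the glue bottle, the round letter shell and the spare roll as they stand.

Things in the scene. Friction and masses are not known exactly. Their poses are not given: they have to be found in the camera images.
- machine: The bead roller: grey gearbox, cover 206 x 206 mm with its top 112 mm above the bench; motor behind it to x = +280 mm (up to 148 mm high); roll head at y = +165 to +280 mm, its T-bar up to 175 mm high. Origin on the bench under the gate. Axes: x forward (from the operator's side to the motor), y left, z up; yawed on the bench by at most 0.4 rad from the robot's axes.
- gate (a point): Centre of the aluminium H-gate plate (84 mm fore-and-aft, 74 across, 6 thick) on top of the gearbox, at mid-thickness, 130 mm above the bench; axes as the machine. Slots run fore and aft, 14 mm wide, centred at y = +18 mm (left: first gear far, second near) and y = -18 mm (right: third far, fourth near). A 16 mm cross slot at x = 0 (neutral) joins them. It sits on a black turret 100 x 92 mm.
- knob (a point): Centre of the black ball knob, 40 mm diameter, on the gear lever, a 10 mm steel rod through the gate. Lever pivot: 85 mm straight below point gate; the knob's centre is 195 mm from it (upright: 110 mm above point gate). The lever only tilts, it cannot be drawn up. It takes about 2 to 4 N at the knob and stays where it is left.
- gear_shift (a joint): Fore-and-aft tilt of the lever, rad: 0 neutral, + forward (away from operator); end stops -0.286 and +0.286 are the gears fully home. It moves across only while this is within about 0.03 of 0. With a = gear_shift, b = gear_select, the knob's centre from the pivot, in the machine's axes, is 195 mm times (sin a, -cos a sin b, cos a cos b).
- gear_select (a joint): Sideways tilt of the lever in rad: negative is left, positive is right; end stops at -0.231 and +0.231 (both joints' stops give about 0.01 under a firm push). In the left-hand slot it reads -0.23 to -0.18, in the right-hand slot +0.18 to +0.23.
- gear_lever: The gear lever, rod and ball knob together; origin at its pivot, z along the rod towards the knob.
- glue_bottle: Loose white bottle, 40 mm diameter, 115 mm tall, standing on the bench to the right of the machine; origin at the centre of its underside, z up.
- round_shell: Loose pink round letter shell, open upwards, 80 mm diameter, 45 mm tall, on the bench in front of the machine; origin at the centre of its underside, z up.
- spare_roll: Loose steel forming roll, 43 mm diameter, 26 mm tall with a 20 mm bore, standing on the gearbox cover to the left of the gate; origin at the centre of its underside, z up.

How it is judged:
On the way:
1. the lever is in neutral on the right-hand side of the gate (value of joint gear_select above 0.15 rad and value of joint gear_shift between -0.09 and 0.09 rad).
At the end, for the whole second after the job is handed in: the lever rests in third: tilted forward by more than 0.25 rad (end stop 0.286) in the right-hand slot (gear_select above 0.15) (value of joint gear_shift above 0.25 rad and value of joint gear_select above 0.15 rad and linear speed of gear_lever below 0.01 m/s); the robot touches nothing.
It fails at once if the lever goes into fourth (value of joint gear_select above 0.1 rad and value of joint gear_shift below -0.12 rad).
It fails at once if the lever is gripped or pushed hard (over 38 N in all between fingers and lever) (contact force between the fingers and gear_lever above 38 N).
It fails at once if the glue bottle is moved, lifted or tipped (distance of glue_bottle from where it was at the start of the episode above 0.02 m or angle between glue_bottle's own z axis and vertical above 0.4 rad).
It fails at once if the round shell is moved or lifted (distance of round_shell from where it was at the start of the episode above 0.02 m or angle between round_shell's own z axis and vertical above 0.4 rad).
It fails at once if the spare roll is moved or lifted (distance of spare_roll from where it was at the start of the episode above 0.02 m or angle between spare_roll's own z axis and vertical above 0.4 rad).
It also fails if it takes over 48 s, if anything falls off the work surface, if the arm or the gripper's body presses on something with over 40 N, if the wrist force passes 120 N, or if a joint passes its speed limit or range.

ROBOT

A 6-joint arm with a two-finger parallel gripper is mounted at the origin on the work surface. World frame = base frame: x ahead of the robot, y to its left, z up, the work surface at z = 0. Lengths are in m, angles in rad, forces in N, time in s.
With the tool pointing down it reaches from about 0.2 to 0.875 m from the base axis. Payload 3.4 kg.
Tool frame: the origin (TCP) lies where the fingers leave the gripper's body, on its centre line; the fingertips stand 97 mm ahead of it and the grasp point (between the pads) lies 78 mm ahead of it (tips_ahead is the x of the fingertips in the tool frame, in m); x points along the fingers, z is the direction in which the jaws open and shut, and the axes are right-handed (so a half turn about x gives the same grasp; the last joint's range is limited). The gripper opens to 94 mm and grips with 3 to 60 N. Pads are 16 mm wide; open, the fingers measure 119 mm over their backs; the gripper's body (75 mm by 177 mm) begins 78 mm behind the grasp point.
Start: joints at [1.115, 0.276, 1.505, -0, 1.361, -0.121], TCP at [0.189, 0.543, 0.303] pointing down, gripper open.
Joint ranges: [-2.89, 2.89], [-0.75, 2.08], [0.22, 2.7], [-1.18, 4.32], [0.11, 2.71], [-2.7, 2.7]. Speed limits (rad/s): [2.57, 2.57, 3.14, 3.14, 3.14, 3.14].

INTERFACE

Orientations are given as [roll, pitch, yaw] about the fixed x, y, z axes, in that order (R = Rz(yaw) Ry(pitch) Rx(roll)).
In Python, from station import * gives the robot as it stands.
- The arm moves only by the tool jog_arm, never from a script. Its argument "rows" is text: rows parted by semicolons, each of 5 numbers parted by spaces: the shift along the tool's x, y, z in m, then the turn about the tool's x in rad, then the opening, from 0 (shut) to 1 (fully open). A call has exactly 5 rows; each row is the pose to reach, as a shift and turn from the pose commanded when the call began, along the tool's axes at that moment; what a row does not reach only later rows make up. A row lasts 1/12 s, in which the tool goes at most 41.7 mm and 7.16 degrees, less where a joint would pass 70% of its speed; a pose out of reach is approached as far as the arm can. A call with a gripper value outside its range is refused whole. The fingers move at their own pace and stop on an object; "squeeze" is the grip in N (left out, the last holds). Time passes only in rows, so rows that repeat a pose let the fingers close, or fill a call up. It gives the time, the measured TCP pose, the force and the opening at its end, in the units of the state.
- get_obs(): the state, without advancing time (a new reading comes with each control period).
- get_image(name): name is "scene" or "side" or "wrist"; returns the picture (400x640x3 uint8, blue, green, red); there is no depth.
- camera_model(name): a dict with "mtx" (3x3 intrinsics, pixels), "camera_from_world" (4x4, takes a point from world to camera coordinates). Camera axes: x right, y up, looking along -z (the intrinsics and any distortion apply to the point x, -y, -z); pixel columns grow to the right and rows downward; lengths in m; the calibration is good to about 2 mm. The wrist camera is an equidistant fisheye: a pixel r from the principal point sees the ray r / f radians off the axis. A picture is of the moment at which its call begins: read the wrist's pose just before it. camera_model takes no time and is no camera call; for the wrist camera it gives the pose at the moment of the call.
- job_done(): hands the job in, once; it reports no verdict.
The state is a dict: "clock": time; "joint_positions": joint angles; "qvel": joint speeds; "joint_efforts": joint torques, N m; "ee_pos": TCP position; "tool_rot": TCP orientation; "contact_force": force on the tool from outside, world axes, zero at the start; "ft_torque": the same for the moment, N m; "gripper_width": opening from 0.0 (shut) to 1.0 (fully open).
Only numpy, scipy, OpenCV 4.12 (cv2) and the standard library are available. Lean on these libraries where they do the work, as an engineer would, in place of code of your own. Each camera call takes 0.05 s, during which the arm holds its last target.

## Working session

There is one attempt and no reset: what is moved stays moved. The work goes in short steps, Python scripts to look and compute and a tool call to move; the robot and the scene stay as the last step left them, time stands still between calls to the robot, and variables do not carry over. Pictures are saved under pics/ and viewed, and the job is handed in when it is done.

Besides the shell and the picture viewer there is one more tool, called after "Emit:" in YAML: its name, and indented under it one key for each argument. jog_arm: Moves the arm, as the interface text tells. Its arguments: {"type":"object","properties":{"rows":{"type":"string"},"squeeze":{"type":"number"}},"required":["rows"]}

```bash
mkdir -p pics
python3 - <<'E'
from station import *
import cv2
o=get_obs();print(o)
for n in ("scene","side","wrist"):
    m=camera_model(n);print(n,m)
    cv2.imwrite(f"pics/{n}0.png",get_image(n))
E
```

```text
{'clock': 0.0, 'joint_positions': array([ 1.11501538e+00,  2.76596369e-01,  1.50610322e+00,  3.77359620e-06,
        1.36068783e+00, -1.21010020e-01]), 'qvel': array([-1.35908254e-03,  7.02483011e-05, -3.15239771e-04, -2.23402174e-04,
        1.78232699e-03,  2.36259007e-04]), 'joint_efforts': array([-6.42131927e-04, -4.04566491e+01, -2.37228101e+01,  6.98920176e-02,
        3.44637211e-02, -1.28719007e-04]), 'ee_pos': array([0.18875813, 0.54273066, 0.30181572]), 'tool_rot': array([ 3.01852711,  1.56900156, -2.02863358]), 'contact_force': array([ 0.07412148, -0.80115125,  0.24969733]), 'ft_torque': array([ 0.02041421, -0.00159984,  0.00349005]), 'gripper_width': 1.0033701199854264}
scene {'mtx': array([[388.33437412,   0.        , 323.13041462],
       [  0.        , 388.33437412, 200.52375832],
       [  0.        ,   0.        ,   1.        ]]), 'camera_from_world': array([[-0.4352148 ,  0.90030397, -0.00639098,  0.26248511],
       [-0.60859429, -0.28895388,  0.73899841,  0.22112888],
       [ 0.6634765 ,  0.32551256,  0.67367686, -1.13980995],
       [ 0.        ,  0.        ,  0
[... 293 characters left out ...]
862, -0.64158023,  0.61323557, -0.35661207],
       [-0.35657351,  0.49891327,  0.78989929, -0.77799983],
       [ 0.        ,  0.        ,  0.        ,  1.        ]])}
wrist {'mtx': array([[309.70691629,   0.        , 318.46867018],
       [  0.        , 309.70691629, 195.60311914],
       [  0.        ,   0.        ,   1.        ]]), 'camera_from_world': array([[ 3.28948746e-01,  9.44347543e-01, -6.63596026e-04,
        -5.75194949e-01],
       [-9.13585526e-01,  3.18055224e-01, -2.53381849e-01,
         2.58966310e-02],
       [-2.39069466e-01,  8.39558932e-02,  9.67366114e-01,
        -3.90656712e-01],
       [ 0.00000000e+00,  0.00000000e+00,  0.00000000e+00,
         1.00000000e+00]])}
```

View pics/scene0.png

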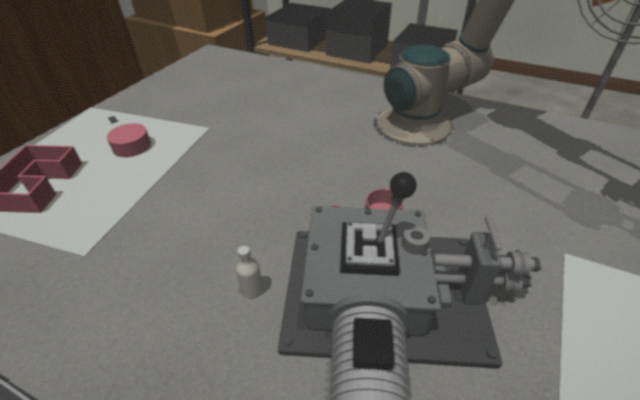

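View pics/side0.png

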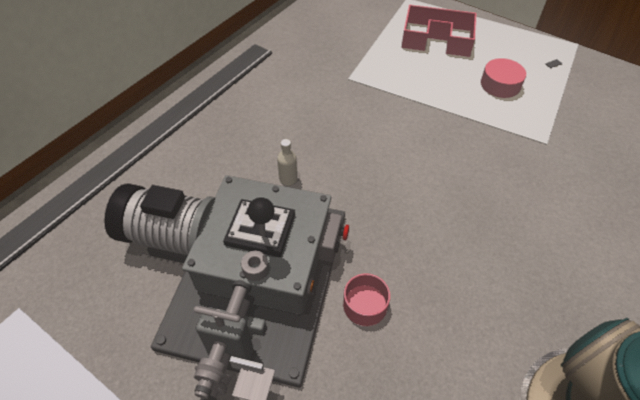

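View pics/wrist0.png

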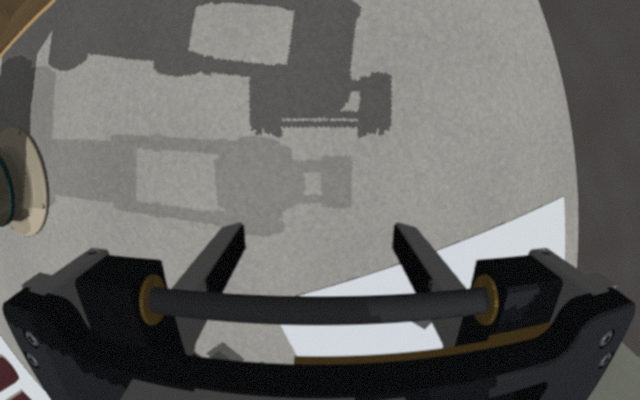

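The scene view shows the knob at about (403,186), the gate plate around (370,247), the roll at (416,237), the bottle at (249,275) and the shell at (383,202). In the side view the knob is at (262,210), the gate at (260,228), the roll at (255,263), the bottle at (288,165) and the shell at (367,300). I'll enlarge the views to get corners.

Run:
```python
import cv2,numpy as np
a=cv2.imread("pics/scene0.png")[160:310,290:450]; b=cv2.imread("pics/side0.png")[165:315,175:335]
z=lambda i:cv2.resize(i,None,fx=2.5*2,fy=2.5*2,interpolation=cv2.INTER_CUBIC)
za=z(a);zb=z(b)
cv2.imwrite("pics/za.png",za[:600]);cv2.imwrite("pics/zb.png",zb[:600])
for n,roi in (("scene",(160,215,370,440)),("side",(180,235,235,290))):
    g=cv2.imread(f"pics/{n}0.png")
    m=(g.max(2)<52).astype(np.uint8)
    m[:roi[0]]=0;m[roi[1]:]=0;m[:,:roi[2]]=0;m[:,roi[3]:]=0
    m=cv2.morphologyEx(m,cv2.MORPH_OPEN,np.ones((5,5)))
    c,_=cv2.findContours(m,0,2)
    for k in c: print(n,cv2.minEnclosingCircle(k),cv2.contourArea(k))
```

```text
scene ((402.43701171875, 186.87796020507812), 13.177314758300781) 344.0
side ((260.75, 211.0), 12.906009674072266) 324.5
```

View pics/za.png

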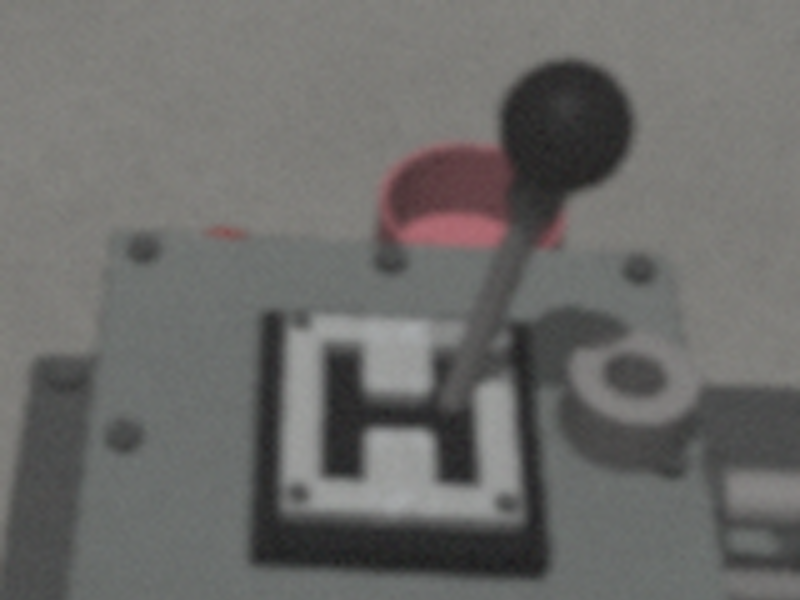

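View pics/zb.png

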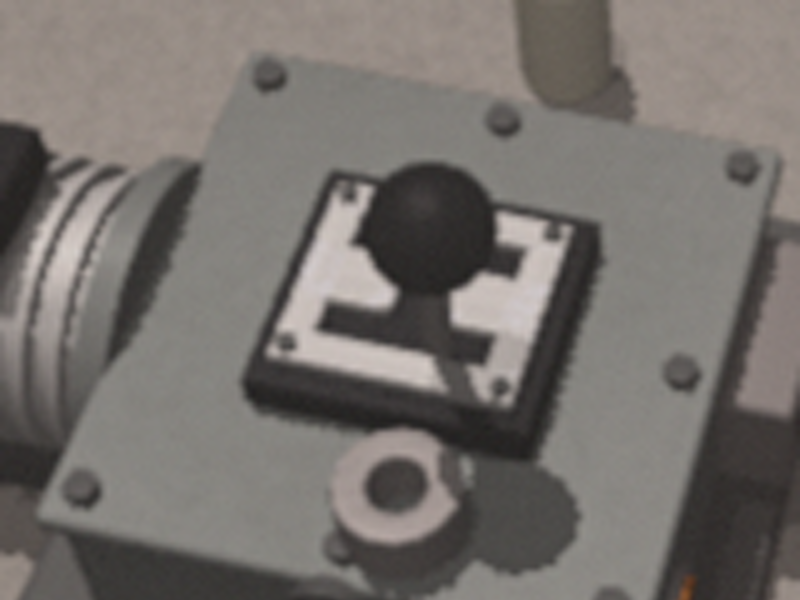

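```bash
cat > h.py <<'E'
from station import *
import cv2,numpy as np
def ray(n,uv,M=None):
    M=M or camera_model(n); K=M["mtx"];T=M["camera_from_world"];R=T[:3,:3]
    d=np.array([(uv[0]-K[0,2])/K[0,0],-(uv[1]-K[1,2])/K[1,1],-1.])
    d=R.T@d; return -R.T@T[:3,3], d/np.linalg.norm(d)
def onz(n,uv,z):
    c,d=ray(n,uv); return c+d*(z-c[2])/d[2]
def tri(a,b):
    c1,d1=ray("scene",a);c2,d2=ray("side",b)
    A=np.c_[d1,-d2];s=np.linalg.lstsq(A,c2-c1,rcond=None)[0]
    p,q=c1+s[0]*d1,c2+s[1]*d2
    return (p+q)/2,np.linalg.norm(p-q)
E
python3 - <<'E'
from h import *
np.set_printoptions(precision=4,suppress=True)
s=lambda x,y:(290+(x+.5)/5-.5,160+(y+.5)/5-.5)
t=lambda x,y:(175+(x+.5)/5-.5,165+(y+.5)/5-.5)
P=[onz("side",t(*u),.133) for u in ((348,193),(553,231),(500,387),(286,342))]
Q=[onz("scene",s(*u),.133) for u in ((300,321),(297,493),(508,502))]
print(np.array(P));print(np.array(Q))
c=np.mean(P,0);cs=(Q[0]+Q[2])/2
# side: 0 far-right,1 near-right,2 near-left,3 far-left ; scene: 0 near-right,1 far-right,2 far-left
print("c",c,cs)
f=(P[0]+P[3]-P[1]-P[2]);print("yaw",np.arctan2(f[1],f[0]))
l=(P[2]+P[3]-P[0]-P[1]);print("yaw",np.arctan2(-l[0],l[1]))
f=Q[1]-Q[0];l=Q[2]-Q[1];print(np.arctan2(f[1],f[0]),np.arctan2(-l[0],l[1]))
k,e=tri(s(567,125),t(429,229));print("knob",k,e)
for yaw in (np.arctan2(f[1],f[0]),):pass
g=(c+cs)/2;g[2]=.130
import sys
F=P[0]+P[3]-P[1]-P[2]; y=np.arctan2(F[1],F[0])
L=P[2]+P[3]-P[0]-P[1]; y=(y+np.arctan2(-L[0],L[1])+np.arctan2(f[1],f[0])+np.arctan2(-l[0],l[1]))/4
R=np.array([[np.cos(y),-np.sin(y),0],[np.sin(y),np.cos(y),0],[0,0,1]])
v=R.T@(k-g)+[0,0,.085];print("gate",g,y,"knob in pivot",v,np.linalg.norm(v),"a",np.arcsin(v[0]/.195),"b",-np.arctan2(v[1],v[2]))
# cover check
for u in ((255,58),(778,155),(40,518)): print("cov",R.T@(onz("side",t(*u),.112)-g))
print("roll",R.T@(onz("side",t(400,487),.138)-g),R.T@(onz("scene",s(635,375),.138)-g))
print("bottle top",tri((244,249),(286,143)),"shell",onz("side",(367,287),.045))
E
```

```text
[[0.6449 0.0653 0.133 ]
 [0.5769 0.0365 0.133 ]
 [0.5522 0.0965 0.133 ]
 [0.6212 0.1243 0.133 ]]
[[0.5726 0.036  0.133 ]
 [0.6416 0.0642 0.133 ]
 [0.6168 0.1245 0.133 ]]
c [0.5988 0.0806 0.133 ] [0.5947 0.0803 0.133 ]
yaw 0.3920027834913737
yaw 0.3865586858701087
0.3874861481333676 0.39052701642021503
knob [0.5577 0.1115 0.2352] 0.0009302093951873843
gate [0.5967 0.0804 0.13  ] 0.38914365847876625 knob in pivot [-0.0244  0.0435  0.1902] 0.1965994850099849 a -0.12522367204890644 b -0.2250972157060642
cov [ 0.1    -0.0983 -0.018 ]
cov [-0.1003 -0.0991 -0.018 ]
cov [ 0.1019  0.1024 -0.018 ]
roll [-0.016   0.0778  0.008 ] [-0.0158  0.0771  0.008 ]
bottle top (array([ 0.6852, -0.1041,  0.1154]), np.float64(0.0012707965039265722)) shell [0.4034 0.0349 0.045 ]
```

```bash
cat >> h.py <<'E'
from scipy.spatial.transform import Rotation as Ro
G=np.array([.5967,.0804,.130]);Y=.389
RM=Ro.from_euler('z',Y).as_matrix()
def st(p=True):
    o=get_obs();R=Ro.from_euler('xyz',o["tool_rot"]).as_matrix()
    tip=o["ee_pos"]+.097*R[:,0]
    if p: print("t",round(o["clock"],2),"ee",o["ee_pos"].round(4),"tip_m",((RM.T@(tip-G))*1e3).round(1),"tool axes in machine\n",(RM.T@R).round(3),"\nF_m",(RM.T@o["contact_force"]).round(2),"q",o["joint_positions"].round(3),o["gripper_width"])
    return o,R,tip
E
python3 - <<'E'
from h import *
o,R,tip=st()
A=RM.T@R
# tool y angle in machine, turn about tool x needed to bring z onto +-y_m
for tgt in ([0,1,0],[0,-1,0],[1,0,0],[-1,0,0]):
    z=R.T@RM@np.array(tgt); print(tgt,"turn",np.arctan2(-z[1],z[2]))
tgt=G+RM@np.array([-.085,.0435,.0]); tgt[2]=.365
print("shift in tool axes",R.T@(tgt-o["ee_pos"]))
E
```

```text
t 0.15 ee [0.1888 0.5428 0.302 ] tip_m [-202.2  582.5   75. ] tool axes in machine
 [[-0.001 -0.749  0.662]
 [-0.001  0.662  0.749]
 [-1.     0.    -0.001]] 
F_m [ 0.76  0.36 -0.75] q [ 1.115  0.276  1.506  0.     1.361 -0.121] 1.000315990039914
[0, 1, 0] turn -0.7237461153879433
[0, -1, 0] turn 2.41784653820185
[1, 0, 0] turn 0.8470511010529579
[-1, 0, 0] turn -2.2945415525368356
shift in tool axes [-0.06261964 -0.44468264 -0.32651244]
```

Emit:
jog_arm:
  rows: "-0.02 0 0 -0.12 0; -0.04 0 0 -0.24 0; -0.06 0 0 -0.36 0; -0.065 0 0 -0.48 0; -0.065 0 0 -0.6 0"
  squeeze: 5

```text
clock: 0.57
ee_pos: [0.1892, 0.5437, 0.3697]
tool_rot: [-0.728, 1.567, 1.114]
contact_force: [-0.3, -0.3, 0.4]
gripper_width: 0.684
```

Emit:
jog_arm:
  rows: "0 -0.01 -0.03 -0.124 0; 0 -0.02 -0.07 -0.124 0; 0 -0.025 -0.11 -0.124 0; 0 -0.03 -0.15 -0.124 0; 0 -0.035 -0.19 -0.124 0"

```text
clock: 0.98
ee_pos: [0.2727, 0.3672, 0.3673]
tool_rot: [2.428, 1.57, -1.895]
contact_force: [1.6, 0.8, 0.3]
gripper_width: 0.328
```

Run:
```python
from h import *
st()
```

```text
t 0.98 ee [0.2727 0.3672 0.3673] tip_m [-191.1  388.2  140.3] tool axes in machine
 [[-0.    -1.    -0.001]
 [-0.    -0.001  1.   ]
 [-1.     0.    -0.   ]] 
F_m [1.83 0.15 0.32] q [ 0.78   0.063  1.614 -0.     1.465 -1.181] 0.3277572430346336
```

Emit:
jog_arm:
  rows: "0 -0.01 -0.035 0 0; 0 -0.02 -0.07 0 0; 0 -0.03 -0.105 0 0; 0 -0.04 -0.14 0 0; 0 -0.05 -0.175 0 0"

```text
clock: 1.4
ee_pos: [0.3857, 0.2243, 0.3677]
tool_rot: [-0.864, 1.57, 1.096]
contact_force: [0.6, -0.4, 0.4]
gripper_width: 0.004
```

Emit:
jog_arm:
  rows: "0 -0.01 -0.035 0 0; 0 -0.02 -0.07 0 0; 0 -0.03 -0.105 0 0; 0 -0.035 -0.14 0 0; 0 -0.035 -0.16 0 0"

```text
clock: 1.82
ee_pos: [0.4803, 0.0883, 0.3671]
tool_rot: [3.077, 1.569, -1.249]
contact_force: [0.3, 0.5, 0.1]
gripper_width: 0.007
```

Run:
```python
from h import *
st()
cv2.imwrite("pics/side1.png",get_image("side"))
st()
```

```text
t 1.82 ee [0.4803 0.0883 0.3671] tip_m [-104.7   51.3  140.1] tool axes in machine
 [[-0.    -1.     0.002]
 [-0.001  0.002  1.   ]
 [-1.     0.    -0.001]] 
F_m [0.44 0.39 0.09] q [ 4.000e-02  1.120e-01  1.559e+00 -1.000e-03  1.470e+00 -1.918e+00] 0.007016219113505659
t 1.87 ee [0.4809 0.0862 0.367 ] tip_m [-105.    48.9  140. ] tool axes in machine
 [[-0.001 -1.     0.004]
 [-0.004  0.004  1.   ]
 [-1.     0.001 -0.004]] 
F_m [ 0.79 -1.92  0.19] q [ 0.037  0.113  1.559 -0.004  1.47  -1.918] 0.006394717542960397
```

View pics/side1.png

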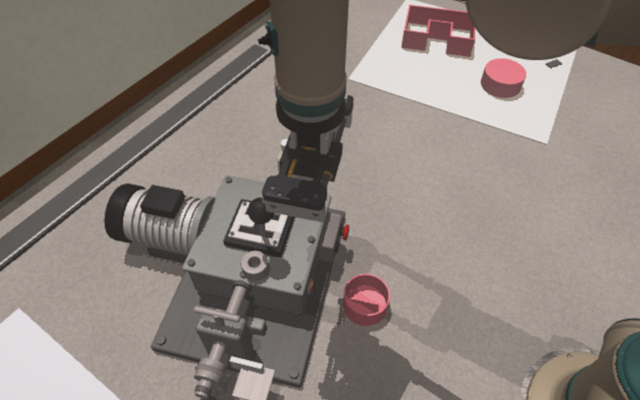

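The side view shows the shut fingers on the operator's side of the knob, clear of it. I'll go down and then approach.

Emit:
jog_arm:
  rows: "0.015 0 -0.002 0 0; 0.03 0 -0.003 0 0; 0.045 0 -0.004 0 0; 0.052 0 -0.004 0 0; 0.052 0 -0.004 0 0"

```text
clock: 2.28
ee_pos: [0.4787, 0.0877, 0.3139]
tool_rot: [1.145, 1.567, 3.105]
contact_force: [-1.2, -0.2, 0.2]
gripper_width: 0.005
```

Emit:
jog_arm:
  rows: "0 -0.012 0 0 0; 0 -0.024 0 0 0; 0 -0.036 0 0 0; 0 -0.046 0 0 0; 0 -0.046 0 0 0"

```text
clock: 2.7
ee_pos: [0.5252, 0.106, 0.3158]
tool_rot: [-1.691, 1.568, 0.27]
contact_force: [-0.4, -0.1, -0.3]
gripper_width: 0.006
```

Run:
```python
from h import *
st()
```

```text
t 2.7 ee [0.5252 0.106  0.3158] tip_m [-56.3  50.8  88.8] tool axes in machine
 [[ 0.002 -1.    -0.001]
 [-0.    -0.001  1.   ]
 [-1.    -0.002 -0.   ]] 
F_m [-0.44  0.05 -0.32] q [ 0.069  0.208  1.565  0.     1.366 -1.892] 0.005745428020192953
```

Emit:
jog_arm:
  rows: "0 -0.004 -0.003 0 0; 0 -0.008 -0.006 0 0; 0 -0.012 -0.006 0 0; 0 -0.016 -0.006 0 0; 0 -0.018 -0.006 0 0"

```text
clock: 3.12
ee_pos: [0.541, 0.106, 0.3159]
tool_rot: [1.523, 1.57, -2.8]
contact_force: [-3.8, -0.3, 3.2]
gripper_width: 0.009
```

Run:
```python
from h import *
st()
```

```text
t 3.12 ee [0.541  0.106  0.3159] tip_m [-42.   44.9  88.9] tool axes in machine
 [[-0.001 -1.     0.   ]
 [ 0.     0.     1.   ]
 [-1.     0.001  0.   ]] 
F_m [-3.65  1.13  3.23] q [ 0.068  0.233  1.531 -0.     1.378 -1.892] 0.008997056895082407
```

Emit:
jog_arm:
  rows: "0 -0.003 0 0 0; 0 -0.006 0 0 0; 0 -0.009 0 0 0; 0 -0.011 0 0 0; 0 -0.011 0 0 0"

```text
clock: 3.53
ee_pos: [0.552, 0.1105, 0.3157]
tool_rot: [-2.007, 1.57, -0.047]
contact_force: [-2.9, -1.1, 2.8]
gripper_width: 0.005
```

Run:
```python
from h import *
for i in range(1):
    for n in("scene","side"): cv2.imwrite(f"pics/{n}2.png",get_image(n)[150:320,180:460] if n=="scene" else get_image(n)[150:320,160:440])
st()
a=cv2.imread("pics/scene2.png");b=cv2.imread("pics/side2.png")
cv2.imwrite("pics/c2.png",cv2.resize(np.vstack([a,b]),None,fx=1.75,fy=1.75,interpolation=2))
```

```text
t 3.63 ee [0.5518 0.1104 0.3156] tip_m [-30.2  44.8  88.6] tool axes in machine
 [[ 0. -1. -0.]
 [-0. -0.  1.]
 [-1. -0. -0.]] 
F_m [-2.98 -0.18  2.22] q [ 0.074  0.25   1.509 -0.     1.382 -1.886] 0.004408184977666501
```

View pics/c2.png

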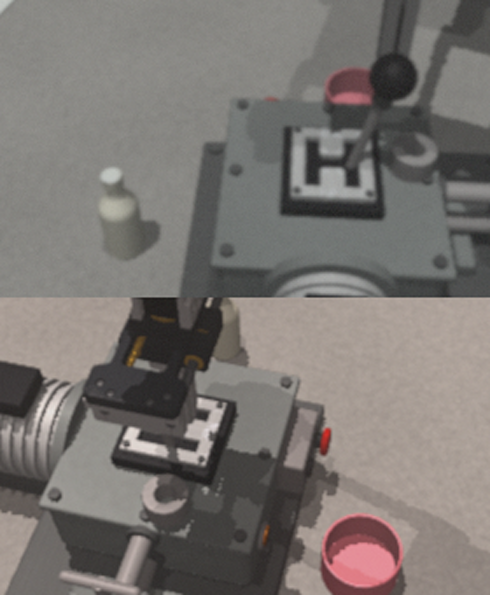

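```bash
cat >> h.py <<'E'
def knob(uv):
    c,d=ray("scene",uv); pv=G-[0,0,.085]
    w=c-pv; b=w@d; q=b*b-(w@w-.195**2)
    out=[]
    if q<0: print("miss",q); q=0
    p=RM.T@(c+d*(-b-np.sqrt(q))-pv)
    print("a",np.arcsin(p[0]/.195).round(3),"b",(-np.arctan2(p[1],p[2])).round(3))
def find(img,roi):
    m=(img.max(2)<50).astype(np.uint8);M=np.zeros_like(m);M[roi[0]:roi[1],roi[2]:roi[3]]=1
    m=cv2.morphologyEx(m*M,cv2.MORPH_OPEN,np.ones((9,9)))
    for k in cv2.findContours(m,0,2)[0]: print(cv2.minEnclosingCircle(k),cv2.contourArea(k))
E
python3 - <<'E'
from h import *
knob((403.2,184.8)); knob((404.9,193.8))
E
```

```text
a -0.138 b -0.23
a -0.023 b -0.229
```

Emit:
jog_arm:
  rows: "0 -0.001 0 0 0; 0 -0.002 0 0 0; 0 -0.003 0 0 0; 0 -0.003 0 0 0; 0 -0.003 0 0 0"

```text
clock: 4.05
ee_pos: [0.5543, 0.1115, 0.3157]
tool_rot: [-1.772, 1.571, 0.188]
contact_force: [-2.7, -2.8, 3.6]
gripper_width: 0.006
```

Emit:
jog_arm:
  rows: "0 0.005 0 0 0; 0 0.02 0 0 0; 0 0.035 0.02 0 0; 0 0.035 0.04 0 0; 0 0.03 0.056 0 0"

```text
clock: 4.47
ee_pos: [0.5042, 0.1526, 0.3158]
tool_rot: [-1.152, 1.569, 0.806]
contact_force: [0.7, 1.1, 0.3]
gripper_width: 0.009
```

Run:
```python
from h import *
st()
i=get_image("scene");cv2.imwrite("pics/s3.png",cv2.resize(i[150:320,230:470],None,fx=3,fy=3,interpolation=2))
```

```text
t 4.47 ee [0.5042 0.1526 0.3158] tip_m [-57.9 102.   88.8] tool axes in machine
 [[ 0.002 -1.     0.001]
 [ 0.001  0.001  1.   ]
 [-1.    -0.002  0.001]] 
F_m [1.06 0.76 0.26] q [ 1.610e-01  1.950e-01  1.583e+00  1.000e-03  1.362e+00 -1.798e+00] 0.008718935716208062
```

View pics/s3.png

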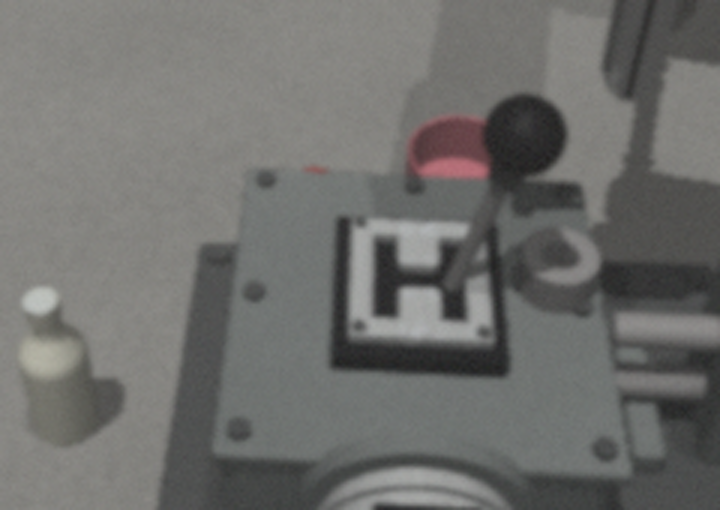

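The knob in the scene view is now at (405,195), which is about neutral. The finger is behind it on the left. Next it goes to the left side of the knob and pushes right.

Emit:
jog_arm:
  rows: "0 -0.015 0 0 0; 0 -0.03 0 0 0; 0 -0.045 0 0 0; 0 -0.058 0 0 0; 0 -0.058 -0.01 0 0"

```text
clock: 4.93
ee_pos: [0.565, 0.1664, 0.3151]
tool_rot: [-1.266, 1.567, 0.696]
contact_force: [0.3, -0.6, 0.5]
gripper_width: 0.007
```

Emit:
jog_arm:
  rows: "0 0 -0.006 0 0; 0 0 -0.012 0 0; 0 0 -0.018 0 0; 0 0 -0.024 0 0; 0 0 -0.03 0 0"

```text
clock: 5.35
ee_pos: [0.5737, 0.1369, 0.3164]
tool_rot: [-0.619, 1.569, 1.341]
contact_force: [-1.3, 3.5, 3.3]
gripper_width: 0.005
```

Run:
```python
from h import *
knob((404.8,195))
st()
```

```text
a -0.008 b -0.226
t 5.35 ee [0.5737 0.1369 0.3164] tip_m [ 0.3 61.2 89.4] tool axes in machine
 [[ 0.001 -1.     0.   ]
 [ 0.002  0.     1.   ]
 [-1.    -0.001  0.002]] 
F_m [0.13 3.75 3.27] q [ 0.115  0.291  1.449  0.002  1.401 -1.845] 0.0047672789126138575
```

Emit:
jog_arm:
  rows: "0 0 -0.007 0 0; 0 0 -0.014 0 0; 0 0 -0.021 0 0; 0 0 -0.028 0 0; 0 0 -0.035 0 0"

```text
clock: 5.77
ee_pos: [0.5876, 0.1038, 0.3156]
tool_rot: [2.869, 1.571, -1.454]
contact_force: [-1.1, 2.3, 2.1]
gripper_width: 0.005
```

Emit:
jog_arm:
  rows: "0 0 -0.007 0 0; 0 0 -0.014 0 0; 0 0 -0.02 0 0; 0 0 -0.026 0 0; 0 0 -0.028 0 0"

```text
clock: 6.18
ee_pos: [0.5982, 0.0776, 0.315]
tool_rot: [1.714, 1.57, -2.61]
contact_force: [0.2, 2.2, 0.3]
gripper_width: 0.008
```

Run:
```python
from h import *
i=get_image("scene");cv2.imwrite("pics/s4.png",cv2.resize(i[150:320,230:470],None,fx=3,fy=3,interpolation=2))
st()
```

```text
t 6.23 ee [0.5982 0.0777 0.315 ] tip_m [ 0.3 -3.1 88. ] tool axes in machine
 [[-0.001 -1.     0.001]
 [-0.     0.001  1.   ]
 [-1.     0.001 -0.   ]] 
F_m [ 0.22  1.58 -1.45] q [ 1.400e-02  3.130e-01  1.421e+00 -1.000e-03  1.409e+00 -1.945e+00] 0.005406904631506509
```

View pics/s4.png

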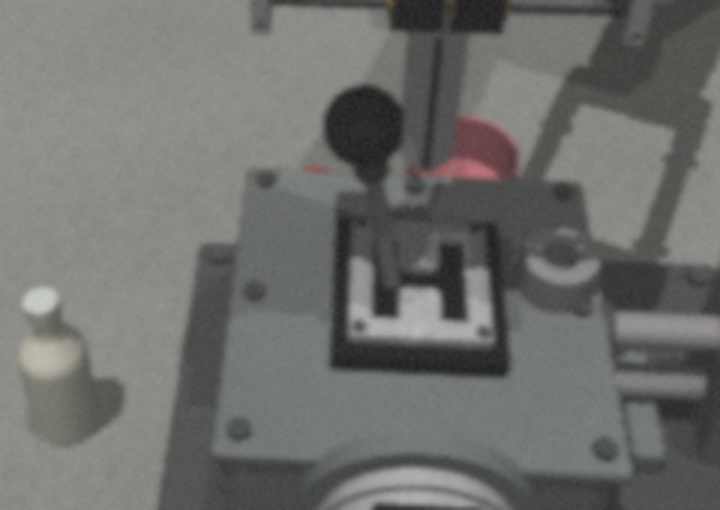

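Emit:
jog_arm:
  rows: "0 0 -0.001 0 0; 0 0 -0.002 0 0; 0 0 -0.003 0 0; 0 0 -0.004 0 0; 0 0 -0.004 0 0"

```text
clock: 6.65
ee_pos: [0.5993, 0.075, 0.3154]
tool_rot: [1.217, 1.57, -3.105]
contact_force: [-0.6, 2.3, -2.8]
gripper_width: 0.005
```

Run:
```python
from h import *
knob((351.5,191.5))
i=get_image("scene");find(i,(160,230,320,366));cv2.imwrite("pics/s5.png",cv2.resize(i[150:320,230:470],None,fx=3,fy=3,interpolation=2))
st()
```

```text
a -0.014 b 0.169
((349.5, 192.5), 12.747649192810059) 413.0
t 6.7 ee [0.5993 0.0751 0.3155] tip_m [ 0.4 -5.9 88.5] tool axes in machine
 [[-0.001 -1.    -0.   ]
 [ 0.    -0.     1.   ]
 [-1.     0.001  0.   ]] 
F_m [ 1.17  1.33 -1.04] q [ 0.009  0.314  1.418  0.     1.41  -1.951] 0.010006641916554506
```

View pics/s5.png

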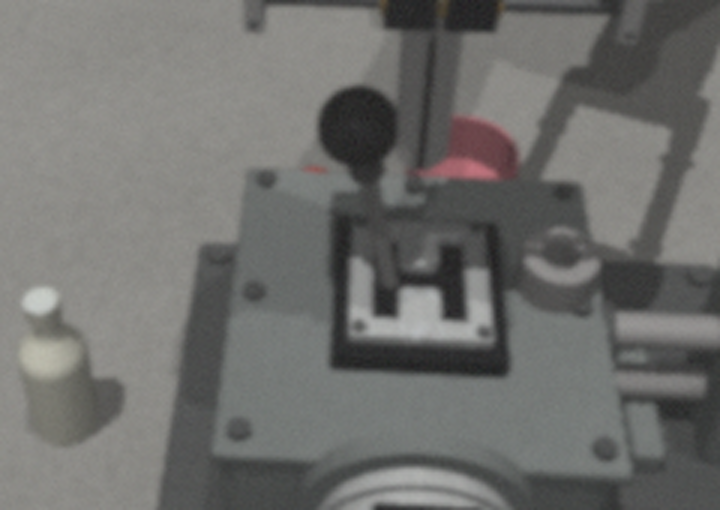

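Emit:
jog_arm:
  rows: "0 0 -0.001 0 0; 0 0 -0.002 0 0; 0 0 -0.003 0 0; 0 0 -0.003 0 0; 0 0 -0.003 0 0"

```text
clock: 7.12
ee_pos: [0.6007, 0.0721, 0.3157]
tool_rot: [-2.393, 1.571, -0.433]
contact_force: [-1.1, 1.8, -1.4]
gripper_width: 0.003
```

Run:
```python
from h import *
i=get_image("scene");find(i,(160,230,320,366))
knob((349.3,192.1))
st()
```

```text
((347.5, 193.0), 13.200478553771973) 338.0
a -0.009 b 0.186
t 7.17 ee [0.6007 0.0721 0.3157] tip_m [ 0.5 -9.2 88.7] tool axes in machine
 [[ 0. -1. -0.]
 [-0. -0.  1.]
 [-1. -0. -0.]] 
F_m [-0.51  2.51 -1.73] q [ 0.005  0.315  1.416 -0.     1.411 -1.955] 0.006912083437977713
```

Emit:
jog_arm:
  rows: "0 0 0.015 0 0; 0 0.01 0.025 0 0; 0 0.03 0.025 0 0; 0 0.05 0.015 0 0; 0 0.055 0 0 0"

```text
clock: 7.58
ee_pos: [0.547, 0.052, 0.3166]
tool_rot: [2.572, 1.57, -1.749]
contact_force: [0.1, 0.1, 0.4]
gripper_width: 0.006
```

Emit:
jog_arm:
  rows: "0 0 -0.01 0 0; 0 0 -0.02 0 0; 0 0 -0.03 0 0; 0 0 -0.034 0 0; 0 0 -0.034 0 0"

```text
clock: 8.0
ee_pos: [0.5637, 0.0191, 0.3154]
tool_rot: [-2.287, 1.57, -0.328]
contact_force: [0.5, -0.2, 0.5]
gripper_width: 0.004
```

Run:
```python
from h import *
i=get_image("scene");cv2.imwrite("pics/s6.png",cv2.resize(i[150:320,230:470],None,fx=3,fy=3,interpolation=2))
st()
```

```text
t 8.05 ee [0.5633 0.0196 0.3153] tip_m [-54.  -43.5  88.3] tool axes in machine
 [[-0.    -1.     0.001]
 [ 0.     0.001  1.   ]
 [-1.     0.     0.   ]] 
F_m [-0.2   0.35 -0.25] q [-0.089  0.252  1.507  0.     1.383 -2.048] 0.006426005724349765
```

View pics/s6.png

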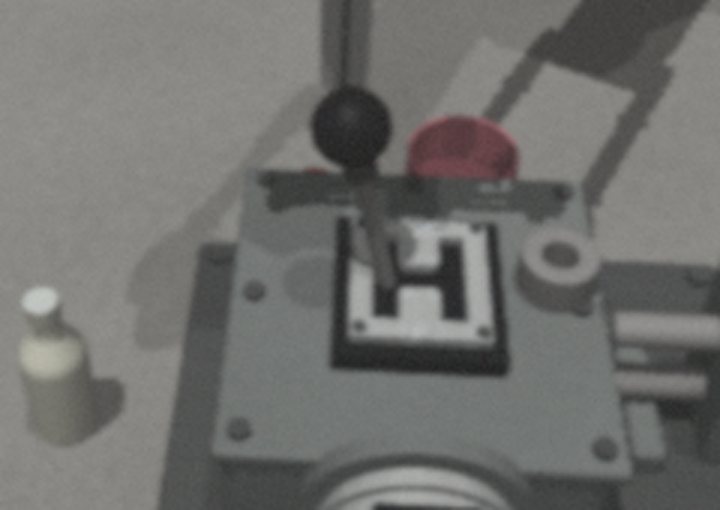

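The knob is at (347,192): neutral, right-hand side, with the finger behind it. Now the push forward into third.

Emit:
jog_arm:
  rows: "0 -0.01 0 0 0; 0 -0.02 0 0 0; 0 -0.027 0 0 0; 0 -0.034 0 0 0; 0 -0.04 0 0 0"

```text
clock: 8.47
ee_pos: [0.5999, 0.0354, 0.3157]
tool_rot: [1.616, 1.569, -2.706]
contact_force: [-2.1, -1.5, 2.5]
gripper_width: 0.003
```

Emit:
jog_arm:
  rows: "0 -0.006 0 0 0; 0 -0.012 0 0 0; 0 -0.018 0 0 0; 0 -0.024 0 0 0; 0 -0.03 0 0 0"

```text
clock: 8.88
ee_pos: [0.6272, 0.0468, 0.3147]
tool_rot: [1.003, 1.568, 2.963]
contact_force: [-3.8, -1.4, -3.2]
gripper_width: 0.005
```

Run:
```python
from h import *
i=get_image("scene");cv2.imwrite("pics/s7.png",cv2.resize(i[150:320,230:470],None,fx=3,fy=3,interpolation=2))
st()
```

```text
t 8.93 ee [0.6284 0.0472 0.3144] tip_m [ 16.6 -42.6  87.4] tool axes in machine
 [[-0.001 -1.    -0.   ]
 [ 0.001 -0.     1.   ]
 [-1.     0.001  0.001]] 
F_m [-1.61  0.51 -0.85] q [-3.600e-02  3.540e-01  1.360e+00  1.000e-03  1.429e+00 -1.996e+00] 0.0076520612738911085
```

View pics/s7.png

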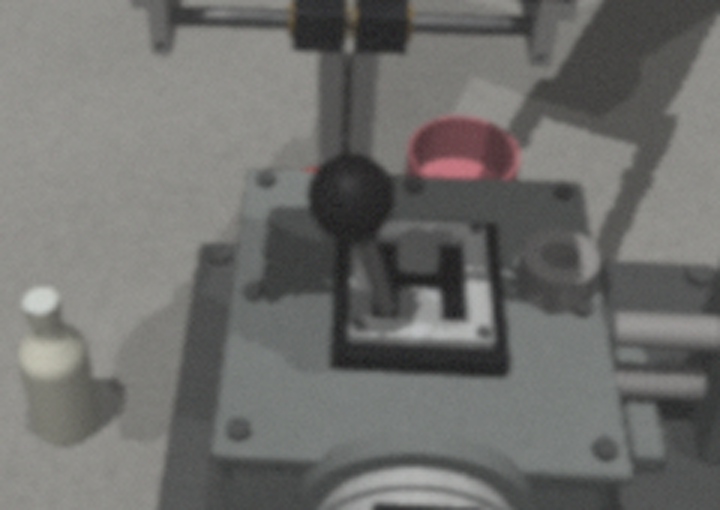

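Emit:
jog_arm:
  rows: "0 -0.002 0 0 0; 0 -0.004 0 0 0; 0 -0.005 0 0 0; 0 -0.006 0 0 0; 0 -0.007 0 0 0"

```text
clock: 9.35
ee_pos: [0.6337, 0.0491, 0.3155]
tool_rot: [1.206, 1.57, -3.117]
contact_force: [-3.3, -1.1, -3.1]
gripper_width: 0.005
```

Emit:
jog_arm:
  rows: "0 -0.0005 0 0 0; 0 -0.001 0 0 0; 0 -0.0015 0 0 0; 0 -0.002 0 0 0; 0 -0.002 0 0 0"

```text
clock: 9.77
ee_pos: [0.6358, 0.0499, 0.3157]
tool_rot: [-1.653, 1.571, 0.307]
contact_force: [-3.4, -1.4, -3.6]
gripper_width: 0.005
```

Run:
```python
from h import *
i=get_image("scene");cv2.imwrite("pics/s8.png",cv2.resize(i[150:320,230:470],None,fx=3,fy=3,interpolation=2))
find(i,(180,250,320,380))
st()
```

```text
((346.77069091796875, 225.2669219970703), 14.22557544708252) 341.5
t 9.82 ee [0.6358 0.0498 0.3157] tip_m [ 24.6 -43.1  88.7] tool axes in machine
 [[ 0. -1. -0.]
 [-0. -0.  1.]
 [-1. -0. -0.]] 
F_m [-3.24 -0.59 -3.18] q [-0.031  0.365  1.34   0.     1.436 -1.991] 0.005479750000780307
```

View pics/s8.png

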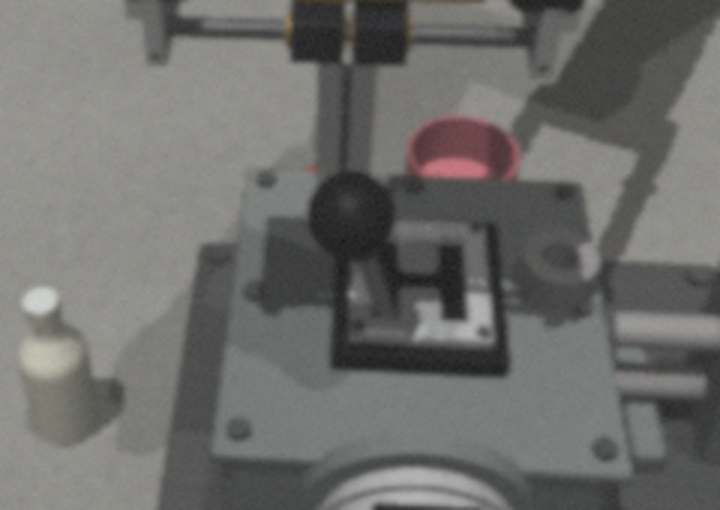

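Emit:
jog_arm:
  rows: "0 -0.0005 0 0 0; 0 -0.001 0 0 0; 0 -0.0015 0 0 0; 0 -0.002 0 0 0; 0 -0.002 0 0 0"

```text
clock: 10.23
ee_pos: [0.6377, 0.0507, 0.3157]
tool_rot: [-1.567, 1.571, 0.393]
contact_force: [-2.7, -1.5, -2.7]
gripper_width: 0.009
```

Run:
```python
from h import *
st()
```

```text
t 10.23 ee [0.6377 0.0507 0.3157] tip_m [ 26.7 -43.1  88.7] tool axes in machine
 [[ 0. -1. -0.]
 [ 0. -0.  1.]
 [-1. -0.  0.]] 
F_m [-3.07 -0.35 -2.66] q [-0.029  0.368  1.336  0.     1.438 -1.989] 0.009461076832243055
```

Emit:
jog_arm:
  rows: "0 -0.0005 0 0 0; 0 -0.001 0 0 0; 0 -0.001 0 0 0; 0 -0.0015 0 0 0; 0 -0.0015 0 0 0"

```text
clock: 10.65
ee_pos: [0.6391, 0.0512, 0.3156]
tool_rot: [-0.923, 1.571, 1.037]
contact_force: [-3.4, -0.3, -3.2]
gripper_width: 0.005
```

Run:
```python
from h import *
st()
```

```text
t 10.65 ee [0.6391 0.0512 0.3156] tip_m [ 28.2 -43.   88.6] tool axes in machine
 [[ 0. -1. -0.]
 [ 0. -0.  1.]
 [-1. -0.  0.]] 
F_m [-3.25  0.97 -3.18] q [-0.029  0.37   1.332  0.     1.439 -1.989] 0.00464188218068782
```

Emit:
jog_arm:
  rows: "0 -0.0005 0 0 0; 0 -0.001 0 0 0; 0 -0.0015 0 0 0; 0 -0.0015 0 0 0; 0 -0.0015 0 0 0"

```text
clock: 11.07
ee_pos: [0.6403, 0.0518, 0.3156]
tool_rot: [1.264, 1.571, -3.06]
contact_force: [-3.2, -1.9, -3.7]
gripper_width: 0.004
```

Run:
```python
from h import *
st()
```

```text
t 11.07 ee [0.6403 0.0518 0.3156] tip_m [ 29.5 -43.   88.6] tool axes in machine
 [[-0. -1. -0.]
 [ 0. -0.  1.]
 [-1.  0.  0.]] 
F_m [-3.73 -0.53 -3.7 ] q [-0.028  0.372  1.329 -0.     1.441 -1.988] 0.0044855073761190705
```

Emit:
jog_arm:
  rows: "0 -0.0005 0 0 0; 0 -0.001 0 0 0; 0 -0.0015 0 0 0; 0 -0.0015 0 0 0; 0 -0.0015 0 0 0"

```text
clock: 11.48
ee_pos: [0.6415, 0.0523, 0.3154]
tool_rot: [1.221, 1.57, -3.102]
contact_force: [-3.9, -1.6, -2.7]
gripper_width: 0.005
```

Run:
```python
from h import *
st()
i=get_image("scene");cv2.imwrite("pics/s9.png",cv2.resize(i[150:320,230:470],None,fx=3,fy=3,interpolation=2))
```

```text
t 11.48 ee [0.6415 0.0523 0.3154] tip_m [ 30.7 -43.   88.4] tool axes in machine
 [[-0.001 -1.    -0.   ]
 [ 0.    -0.     1.   ]
 [-1.     0.001  0.   ]] 
F_m [-4.24  0.01 -2.7 ] q [-0.027  0.375  1.326 -0.     1.442 -1.987] 0.004695182416922332
```

View pics/s9.png

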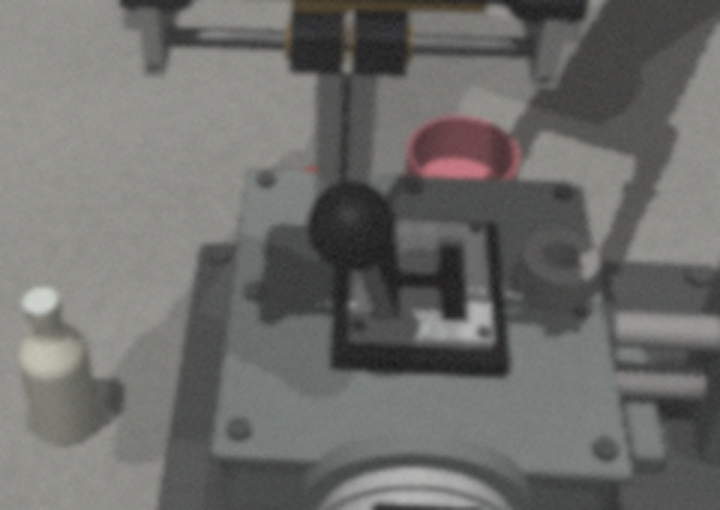

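Run:
```python
from h import *
knob((347,224.7)); knob((346.8,221))
c,d=ray("scene",(347,224.7)); 
for z in (.222,.2265): print(RM.T@(c+d*(z-c[2])/d[2]-G))
```

```text
a 0.289 b 0.205
a 0.259 b 0.206
[ 0.04965849 -0.03799922  0.092     ]
[ 0.05402831 -0.03808712  0.0965    ]
```

Emit:
jog_arm:
  rows: "0 -0.0005 0 0 0; 0 -0.001 0 0 0; 0 -0.0015 0 0 0; 0 -0.002 0 0 0; 0 -0.002 0 0 0"

```text
clock: 11.95
ee_pos: [0.6429, 0.053, 0.3152]
tool_rot: [1.345, 1.568, -2.978]
contact_force: [-6.5, -1.4, -4.2]
gripper_width: 0.005
```

Run:
```python
from h import *
st()
```

```text
t 11.95 ee [0.6429 0.053  0.3152] tip_m [ 32.1 -42.9  88.2] tool axes in machine
 [[-0.002 -1.    -0.   ]
 [ 0.001 -0.     1.   ]
 [-1.     0.002  0.001]] 
F_m [-6.55  1.2  -4.19] q [-0.025  0.378  1.322 -0.     1.445 -1.985] 0.005212666334081439
```

Emit:
jog_arm:
  rows: "0 -0.0005 0 0 0; 0 -0.001 0 0 0; 0 -0.0015 0 0 0; 0 -0.0015 0 0 0; 0 -0.0015 0 0 0"

```text
clock: 12.37
ee_pos: [0.6439, 0.0534, 0.315]
tool_rot: [1.36, 1.567, -2.963]
contact_force: [-6.1, -2.5, -4.0]
gripper_width: 0.002
```

Emit:
jog_arm:
  rows: "0 0.01 0 0 0; 0 0.03 0 0 0; 0 0.05 0 0 0; 0 0.08 0 0 0; 0 0.11 0 0 0"

```text
clock: 12.78
ee_pos: [0.5447, 0.0119, 0.3173]
tool_rot: [-1.899, 1.562, 0.062]
contact_force: [-0.6, -0.7, -1.1]
gripper_width: 0.003
```

Emit:
jog_arm:
  rows: "-0.01 0.03 0.03 0 0; -0.02 0.06 0.06 0 0; -0.03 0.08 0.09 0 0; -0.04 0.09 0.12 0 0; -0.04 0.09 0.12 0 0"

```text
clock: 13.2
ee_pos: [0.4126, 0.092, 0.3599]
tool_rot: [-1.545, 1.559, 0.418]
contact_force: [1.5, 0.3, -0.2]
gripper_width: 0.005
```

Run:
```python
from h import *
st()
i=get_image("scene");j=get_image("side")
cv2.imwrite("pics/s10.png",cv2.resize(i[150:320,230:470],None,fx=3,fy=3,interpolation=2));cv2.imwrite("pics/j10.png",j)
cv2.imwrite("pics/zj10.png",cv2.resize(j[165:285,175:335],None,fx=5,fy=5,interpolation=2))
```

```text
t 13.2 ee [0.4126 0.092  0.3599] tip_m [-164.8   80.6  132.9] tool axes in machine
 [[ 0.012 -1.    -0.003]
 [ 0.    -0.003  1.   ]
 [-1.    -0.012  0.   ]] 
F_m [ 1.56 -0.27 -0.23] q [ 0.051  0.006  1.693  0.004  1.432 -1.912] 0.005364623881261176
```

View pics/s10.png

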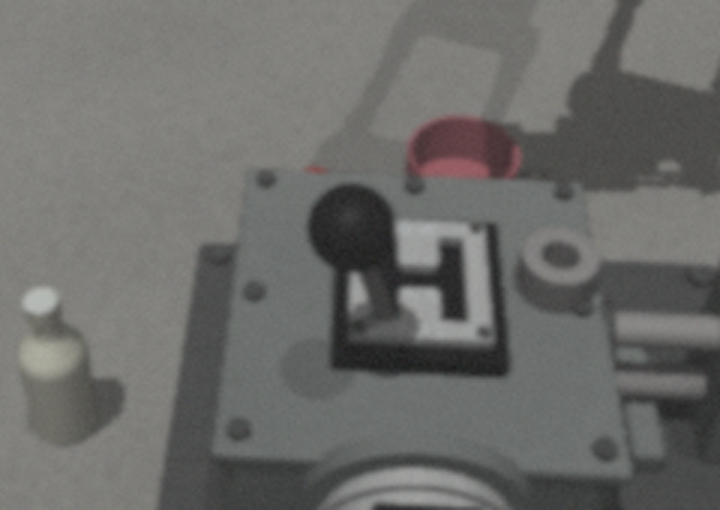

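View pics/j10.png

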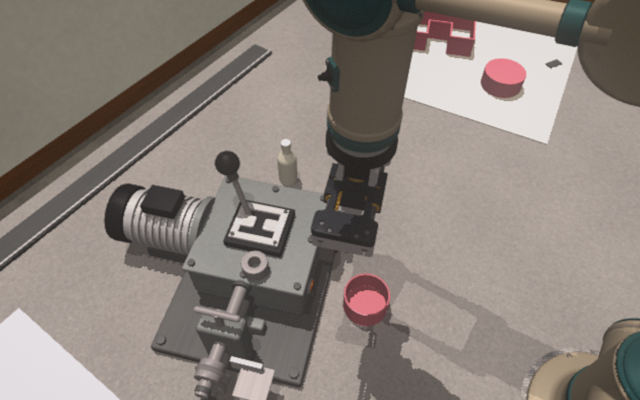

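View pics/zj10.png

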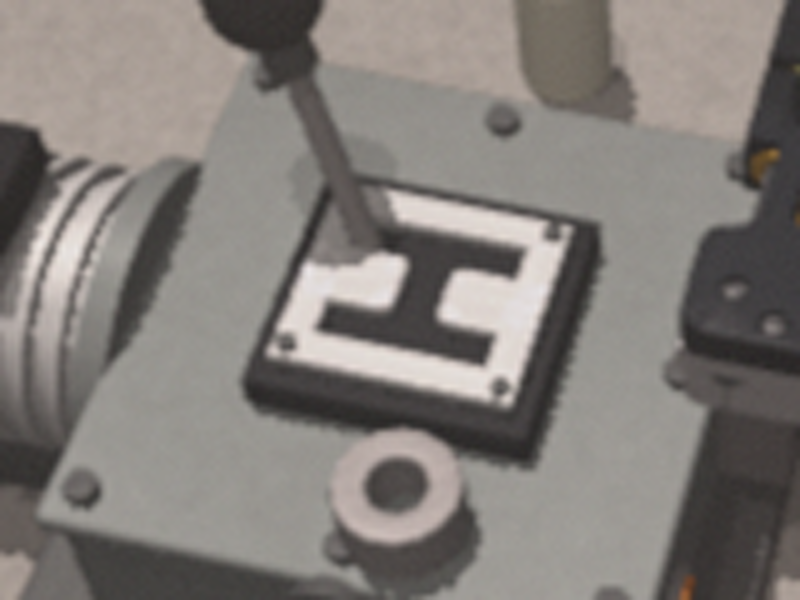

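Both views show the lever at the far end of the right-hand slot, with the knob at scene (347,226) and side (228,163). The bottle, shell and roll have not moved. I'll triangulate as a final check.

Run:
```python
from h import *
k,e=tri((346.8,225.5),(227.6,163));v=RM.T@(k-G)+[0,0,.085]
print(v,np.linalg.norm(v),e,"a",np.arctan2(v[0],np.hypot(v[1],v[2])),"b",-np.arctan2(v[1],v[2]))
knob((346.8,225.5))
o,_,_=st(False);print(o["qvel"].round(4),o["clock"])
```

```text
[ 0.05719371 -0.03822395  0.18303951] 0.195539387569852 0.0003578973475512256 a 0.2968317911270363 b 0.2058703767070179
a 0.295 b 0.207
[-0.0262  0.0445 -0.0024 -0.0141  0.0032 -0.0039] 13.3
```

Emit:
jog_arm:
  rows: "0 0 0 0 0; 0 0 0 0 0; 0 0 0 0 0; 0 0 0 0 0; 0 0 0 0 0"

```text
clock: 13.72
ee_pos: [0.4151, 0.0884, 0.3552]
tool_rot: [1.141, 1.57, 3.1]
contact_force: [0.2, 0.0, -0.3]
gripper_width: 0.011
```

Run:
```python
from h import *
st(); print(job_done())
```

```text
t 13.72 ee [0.4151 0.0884 0.3552] tip_m [-165.1   76.3  128.2] tool axes in machine
 [[-0.001 -1.     0.001]
 [ 0.     0.001  1.   ]
 [-1.     0.001  0.   ]] 
F_m [ 0.14 -0.04 -0.34] q [ 0.046  0.016  1.694  0.     1.433 -1.914] 0.010520930433386236
the job is handed in; nothing more can be done
None
```

The lever is in third gear and the job was handed in at about 13.7 s of the 48 s allowed. I pushed the knob with shut fingers: forward to neutral, across to the right, then forward until the resistance rose. I then drew the arm back clear.

- **Lever position:** the last two-view check gave `gear_shift` about 0.297 rad and `gear_select` about 0.206 rad. The shift value is slightly past the 0.286 end stop, which fits a calibration and gate error of about 2 mm. The finger position alone put the knob 4 to 6 mm further forward than expected by the end. I trusted the cameras and the rise in force instead.
- **Forces:** the force reading was about 8 N at most after each move. I read it only between moves, so a brief higher peak would not have shown.
- **Surroundings:** in both views the bottle, shell and roll stood where they were. After retreating, the tool force read about 0.

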